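# Clear the labelling machine's catch tray into the parcel tote

## Robot

A 7-joint arm with a two-finger parallel gripper is mounted at the origin on the work surface. World frame = base frame: x ahead of the robot, y to its left, z up, the work surface at z = 0. Lengths are in m, angles in rad, forces in N, time in s.
With the tool pointing down it reaches from about 0.425 to 0.875 m from the base axis. Payload 4.7 kg.
Tool frame: the origin (TCP) lies on the centre line of the jaws, within the pads' length; the fingertips stand 14 mm ahead of it and the grasp point (between the pads) lies 5 mm behind it; z points along the fingers, y is the line along which they close (so a half turn about z gives the same grasp; the last joint's range is limited). The gripper opens to 87 mm and grips with 3 to 60 N. Pads are 19 mm wide; open, the fingers measure 117 mm over their backs; the gripper's body (75 mm by 190 mm) begins 51 mm behind the grasp point.
Start: joints at [-1.248, 0.321, -0.07, 1.45, 0.023, 1.371, -0.057], TCP at [0.198, 0.619, 0.237] pointing down, gripper open.
Joint ranges: [-2.86, 2.86], [-0.3, 2.09], [-1.38, 1.24], [0.06, 2.45], [-1.56, 4.7], [0.09, 2.05], [-2.69, 2.69]. Speed limits (rad/s): [2.57, 2.57, 3.14, 3.14, 3.14, 3.14, 3.14].

## Interface

Orientations are given as a rotation vector (axis times angle).
In Python, from bench import ctrl gives the robot as it stands.
- The arm moves only by the tool send_rows, never from a script. Its argument "steps" is a list of rows, each an object of numbers: "tx", "ty", "tz": the shift along the tool's x, y, z in units of 60 mm (1.0 is 60 mm); "turn": the turn about the tool's z in units of 8 degrees (1.0 is 8 degrees); "grip": the opening, from 0 (shut) to 1 (fully open). A call has 1 to 12 rows; each row shifts and turns the commanded pose from where the row before left it, along the tool's axes as they then stand; what a row does not reach is not made up. A row lasts 1/8 s, in which the tool goes at most 62.5 mm and 10.7 degrees, less where a joint would pass 70% of its speed; a pose out of reach is approached as far as the arm can. A call is refused whole if a number of a shift passes 1 or a number of a turn 1, either way. A call with a gripper value outside its range is refused whole. The fingers move at their own pace and stop on an object; "newtons" is the grip in N (left out, the last holds). Time passes only in rows, so rows that do not move let the fingers close. It gives the time, the measured TCP pose, the force, the opening and the grip force at its end, in the units of the state.
- ctrl.get_state(): the state, without advancing time (a new reading comes with each control period).
- ctrl.get_image(name): name is "scene" or "side" or "wrist"; returns a dict with "pixels" (420x560x3 uint8, red, green, blue), "K" (3x3 intrinsics, pixels), "cam_to_world" (4x4, takes a point from camera to world coordinates); the wrist camera has in their place "T_tool_cam" (4x4, takes a point from camera to tool coordinates, whose origin is the TCP and whose axes are the flange's). Camera axes: x right, y down, z forward; pixel columns grow to the right and rows downward; lengths in m; the calibration is good to about 2 mm. A picture is of the moment at which its call begins: read the wrist's pose just before it. There is no depth.
- ctrl.close_job(): hands the job in; it is judged then, once.
The state is a dict: "time": time; "joint_positions": joint angles; "qd": joint speeds; "joint_torque": joint torques, N m; "position": TCP position; "tool_rot": TCP orientation; "ft_force": force on the tool from outside, world axes, zero at the start; "torque": the same for the moment, N m; "grip_width": opening from 0.0 (shut) to 1.0 (fully open); "grip_force": force on a finger pad.
Only numpy, scipy, OpenCV 4.12 (cv2) and the standard library are available. Lean on these libraries where they do the work, as an engineer would, in place of code of your own. Each camera call takes 0.05 s, during which the arm holds its last target. There are 200 camera calls.

## Task

Collect the two labelled parcels from the labelling machine into the blue tote. First move the white parcel from the catch tray to the tote; then, with the tray empty, press the yellow treadle fully down to its stop so that the kraft parcel waiting on the rollers rolls down into the tray by itself (do not take it off the rollers or pull it past the stop by hand), let the treadle come up again, and put that parcel in the tote too. Set both down gently, not dropped, flat on the tote's floor, label up, beside the carton already packed there and without shifting it.

Things in the scene. Friction and masses are not known exactly. Their poses are not given: they have to be found in the camera images.
- white_parcel: White carton 130 x 62 x 80 mm (x long, y wide, z high), 0.2 to 0.45 kg, with blue tape along it and a white shipping label with black bars on its top. At the start it lies on the catch tray's sloping rollers, label up, its end against the tray's end stop, tilted 8 degrees with the rollers. Origin: centre of its underside; z points out of the labelled top.
- kraft_parcel: Brown carton 120 x 60 x 78 mm (x long, y wide, z high), 0.2 to 0.45 kg, white label on top. Waits on the rollers, long side along the lane, nose against the stop blade. With the treadle down it takes 1.5 to 2 s to run down against the tray's end stop and rests there label up, tilted 8 degrees with the rollers. Origin: centre of its underside; z points out of the labelled top.
- outfeed: The parcel labelling machine with its roller outfeed and catch tray, fixed. Origin on the table under the centre of the tray; +y points up the roller lane to the machine, +x to the robot's side. The machine's grey and charcoal housing, 330 mm high with a label reel above, begins at y = 430 mm.
- lane_end (a point): Top of the lane's lowest roller, mid-lane, where lane and tray meet: x = 0, y = 119 mm of outfeed, 117 mm above the table; axes as outfeed. One straight bed of free-turning rollers runs from the machine down through lane and tray, falling 8 degrees (0.14 rad) towards -y. The lane is 200 mm wide between side channels 18 mm higher than the rollers.
- tray_in (a point): Centre of the catch tray at roller-top height, 100 mm above the table; axes as outfeed (level). The tray's floor is the lower end of the sloping roller bed (falls 0.14 rad towards -y), 264 mm wide; its side walls stand 37 mm above the rollers. The rubber-faced end stop, square to the rollers and 55 mm high, is 108 mm down the slope from this point.
- stop_blade (a point): Middle of the top edge of the yellow stop blade (120 mm wide) that holds the kraft parcel, at x = 0, y = 196 mm of outfeed: 13 mm above the roller tops when the treadle is up, sunk below them when it is down; clear of the rollers only near the end of the stroke. Blade and tread are one hinged lever. Let up too early, the blade rises under the passing parcel.
- treadle_pad (a point): Centre of the upper face of the treadle's ribbed black tread (75 mm across the lane, 90 along it), on the robot's side of the lane at x = +190, y = 198 mm of outfeed. 88 mm above the table when up, 29 mm when down on its stop, where it leans 0.17 rad, lower on the robot's side. The lever's hinge is 350 mm away beyond the lane. Spring return: about 5 N to start it, 12 N to hold it down.
- tote: Blue plastic stacking tote, fixed, open above, 400 x 300 x 120 mm outside (x, y, z), 380 x 280 mm inside, floor 6 mm thick. Origin: centre of its underside on the table; x along its length. The earlier carton stands along its +y side; the -y side of its floor is free (a strip about 155 mm wide over the full length).
- earlier_carton: Brown carton with red tape, 200 x 100 x 65 mm (x, y, z), loose in the tote, packed earlier, its length along the tote. Origin: centre of its underside. Leave alone.
Not all that is in view belongs to the job. Leave any pink or purple look-alike of the white_parcel alone.

How it is judged:
On the way, in this order (a step that is already met when the one before it is completed fails the run):
1. the white parcel lies flat and at rest on the tote's floor, let go (x of white_parcel in the frame of tote between -0.19 and 0.19 m and y of white_parcel in the frame of tote between -0.14 and 0.14 m and z of white_parcel in the frame of tote below 0.014 m and angle between white_parcel's own z axis and vertical below 0.1 rad and linear speed of white_parcel below 0.03 m/s and contact force between white_parcel and the fingers below 0.05 N), for 0.2 s.
2. the treadle is pressed fully down to its stop (tread centre lower than 33 mm; it ends at 29 mm) (height (world z) of treadle_pad below 0.033 m), for 0.2 s.
3. the kraft parcel has run down into the catch tray and the treadle is up again (tread centre above 78 mm) (y of kraft_parcel in the frame of outfeed below 0.03 m and height (world z) of treadle_pad above 0.078 m), for 0.1 s.
At the end, for the whole second after the job is handed in: Both parcels lie in the tote, released and at rest, flat on its floor (underside less than 8 mm above the floor) with the label up (within 0.1 rad), and the treadle is up again (tread centre above 78 mm) (all of step 1 and x of kraft_parcel in the frame of tote between -0.19 and 0.19 m and y of kraft_parcel in the frame of tote between -0.14 and 0.14 m and z of kraft_parcel in the frame of tote below 0.014 m and angle between kraft_parcel's own z axis and vertical below 0.1 rad and linear speed of kraft_parcel below 0.03 m/s and contact force between kraft_parcel and the fingers below 0.05 N and height (world z) of treadle_pad above 0.078 m); the robot touches nothing.
It fails at once if the kraft parcel is touched by the gripper while it is still on the rollers (y of kraft_parcel in the frame of outfeed above 0.14 m and contact force between kraft_parcel and the fingers above 1 N).
It fails at once if a parcel is dropped into the tote (it falls freely at more than 0.75 m/s, a fall of about 30 mm) ((x of white_parcel in the frame of tote between -0.2 and 0.2 m and y of white_parcel in the frame of tote between -0.15 and 0.15 m and linear speed of white_parcel above 0.75 m/s and contact force between white_parcel and the fingers below 0.05 N) or (x of kraft_parcel in the frame of tote between -0.2 and 0.2 m and y of kraft_parcel in the frame of tote between -0.15 and 0.15 m and linear speed of kraft_parcel above 0.75 m/s and contact force between kraft_parcel and the fingers below 0.05 N)).
It fails at once if the earlier carton in the tote is moved more than 30 mm (distance of earlier_carton from where it was at the start of the episode above 0.03 m).
It also fails if it takes over 64 s, if anything falls off the work surface, if the arm or the gripper's body presses on something with over 40 N, if the wrist force passes 120 N, or if a joint passes its speed limit or range.

## Working session

There is one attempt and no reset: what is moved stays moved. The work goes in short steps, Python scripts to look and compute and a tool call to move; the robot and the scene stay as the last step left them, time stands still between calls to the robot, and variables do not carry over. Pictures are saved under pics/ and viewed, at most 10 in all, crops included, and the job is handed in when it is done.

Besides the shell and the picture viewer there is one more tool, called after "Emit:" as name(argument=value, ...), one argument or row to a line, values as JSON. send_rows: Moves the arm, as the interface text tells. Its arguments: {"type":"object","properties":{"steps":{"type":"array"},"newtons":{"type":"number"}},"required":["steps"]}

```bash
mkdir -p pics; ls; cat > h.py <<'E'
from bench import ctrl
import numpy as np, cv2
def snap(n,f):
    s=ctrl.get_state(); im=ctrl.get_image(n); cv2.imwrite('pics/'+f,im['pixels'][:,:,::-1])
    d={k:np.array(v) for k,v in im.items() if k!='pixels'}
    if n=='wrist':
        T=np.eye(4);T[:3,:3]=cv2.Rodrigues(np.array(s['tool_rot'],float))[0];T[:3,3]=s['position']
        d['cam_to_world']=T@d['T_tool_cam']
    np.savez('pics/'+f+'.npz',**d); return im
def ray(f,px,z):
    d=np.load('pics/'+f+'.npz');C=d['cam_to_world'];K=d['K']
    r=C[:3,:3]@np.linalg.solve(K,[px[0],px[1],1.]);o=C[:3,3]
    return o+r*(z-o[2])/r[2]
def proj(f,P):
    d=np.load('pics/'+f+'.npz');p=np.linalg.inv(d['cam_to_world'])@np.r_[P,1]
    q=d['K']@p[:3];return q[:2]/q[2]
E
python3 - <<'E'
from h import *
for n in('scene','side'): snap(n,n+'0.png')
s=ctrl.get_state();print(s)
for n in('scene','side'):print(np.load(f'pics/{n}0.png.npz')['cam_to_world'].round(3),np.load(f'pics/{n}0.png.npz')['K'])
E
```

```text
pics
{'time': 0.1, 'joint_positions': array([-1.24792346,  0.32173465, -0.07008605,  1.45151584,  0.02257157,
        1.37079211, -0.05690358]), 'qd': array([-0.00028179, -0.00147327,  0.00022226, -0.00273628,  0.00149712,
        0.00016515, -0.00041426]), 'joint_torque': array([-6.02929667e-04, -4.92570233e+01, -4.05895757e-01, -3.13398099e+01,
       -6.42083609e-02,  3.94163327e-02,  6.63381320e-05]), 'position': array([0.19742498, 0.61881727, 0.23559876]), 'tool_rot': array([-4.83035380e-01, -3.10403919e+00,  2.59504116e-03]), 'ft_force': array([0.76591608, 0.50334682, 0.01727352]), 'torque': array([ 0.02107487, -0.00325296,  0.01086987]), 'grip_force': 0.0, 'grip_width': 0.9971948393795332}
[[-0.291  0.826 -0.482  1.073]
 [ 0.957  0.245 -0.157  0.313]
 [-0.012 -0.507 -0.862  1.338]
 [ 0.     0.     0.     1.   ]] [[475.5941213    0.         270.90681433]
 [  0.         475.5941213  213.15164839]
 [  0.           0.           1.        ]]
[[ 0.739 -0.45   0.501 -0.312]
 [-0.674 -0.48   0.562 -0.758]
 [-0.013 -0.753 -0.658  1.078]
 [ 0.     0.     0.     1.   ]] [[534.89212876   0.         275.07402494]
 [  0.         534.89212876 211.01768782]
 [  0.           0.           1.        ]]
```

View pics/scene0.png

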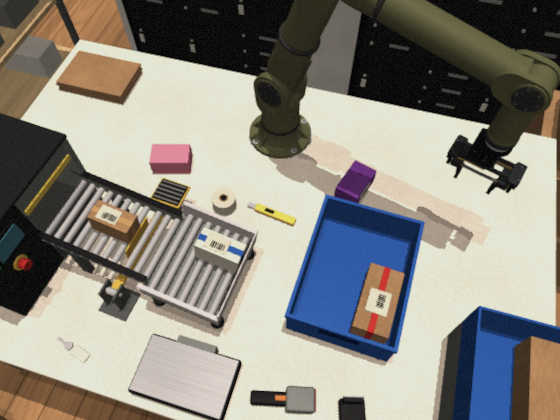

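View pics/side0.png

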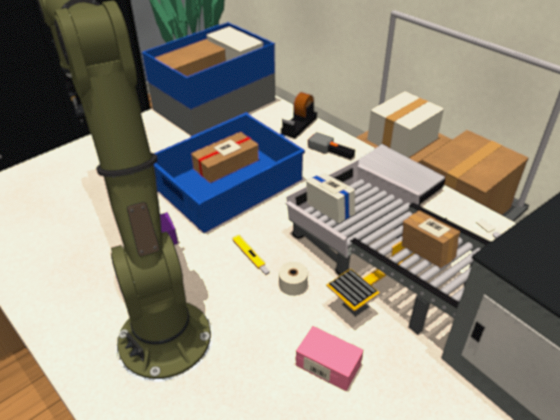

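The scene picture shows the white parcel at (220,250), kraft at (113,218), tread at (171,193), tote around (358,270) with the earlier carton at (380,300). The side picture agrees, with white at (330,198), kraft at (430,240) and tread at (353,289). I'll enlarge both areas.

```bash
python3 - <<'E'
import cv2
a=cv2.imread('pics/scene0.png')
cv2.imwrite('pics/c1.png',cv2.resize(a[160:330,60:270],None,fx=3.5,fy=3.5,interpolation=cv2.INTER_CUBIC))
cv2.imwrite('pics/c2.png',cv2.resize(a[185:365,270:440],None,fx=3.3,fy=3.3,interpolation=cv2.INTER_CUBIC))
E
```

```text
(no output)
```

View pics/c1.png

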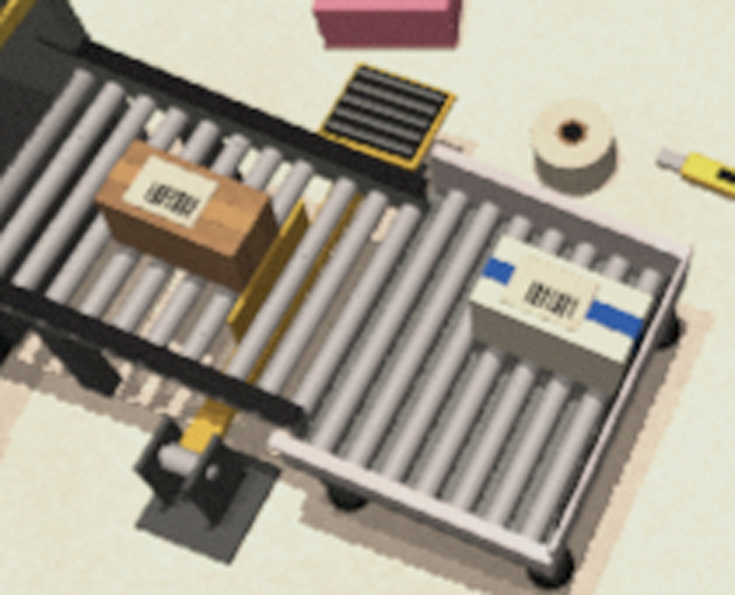

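View pics/c2.png

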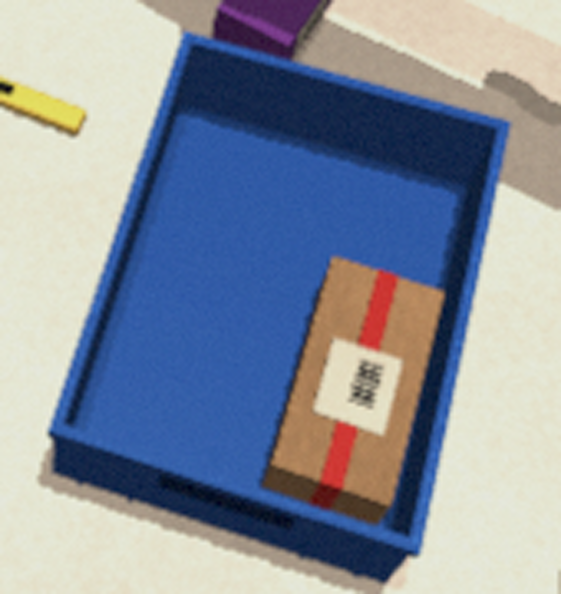

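```bash
python3 - <<'E'
from h import *
f='scene0.png'
A=lambda p:(p[0]/3.5+60,p[1]/3.5+160); B=lambda p:(p[0]/3.3+270,p[1]/3.3+185)
def show(n,Ps):
    Ps=np.array(Ps);print(n,'c',Ps.mean(0).round(4))
    for i in range(4):
        d=Ps[(i+1)%4]-Ps[i];print('  ',Ps[i].round(3),np.hypot(*d[:2]).round(3),np.degrees(np.arctan2(d[1],d[0])).round(1))
show('tread',[ray(f,A(p),.088) for p in[(360,64),(455,96),(415,167),(320,133)]])
show('white',[ray(f,A(p),z) for p,z in[((503,236),.182),((657,293),.164),((625,362),.164),((470,305),.182)]])
show('kraft',[ray(f,A(p),z) for p,z in[((132,143),.222),((275,188),.207),((240,240),.207),((98,195),.222)]])
show('tote',[ray(f,B(p),.12) for p in[(187,38),(507,123),(415,550),(55,433)]])
show('carton',[ray(f,B(p),.071) for p in[(332,258),(445,292),(380,508),(265,486)]])
show('tray',[ray(f,A(p),z) for p,z in[((432,150),.155),((690,250),.122),((552,555),.122),((272,440),.155)]])
E
```

```text
tread c [ 0.3926 -0.2386  0.088 ]
   [ 0.349 -0.284  0.088] 0.097 85.3
   [ 0.357 -0.188  0.088] 0.08 -4.2
   [ 0.437 -0.194  0.088] 0.095 -95.2
   [ 0.428 -0.289  0.088] 0.079 176.9
white c [ 0.5582 -0.0011  0.173 ]
   [ 0.524 -0.064  0.182] 0.129 87.9
   [0.529 0.065 0.164] 0.064 -4.4
   [0.592 0.061 0.164] 0.127 -91.8
   [ 0.588 -0.066  0.182] 0.064 177.7
kraft c [ 0.5728 -0.3064  0.2145]
   [ 0.548 -0.364  0.222] 0.12 90.7
   [ 0.547 -0.244  0.207] 0.051 -6.9
   [ 0.597 -0.251  0.207] 0.117 -89.2
   [ 0.599 -0.367  0.222] 0.051 176.5
tote c [0.4888 0.374  0.12  ]
   [0.288 0.235 0.12 ] 0.293 88.8
   [0.295 0.528 0.12 ] 0.397 -2.3
   [0.691 0.511 0.12 ] 0.29 -91.9
   [0.682 0.222 0.12 ] 0.394 178.1
carton c [0.5501 0.4492 0.071 ]
   [0.443 0.408 0.071] 0.1 87.8
   [0.447 0.508 0.071] 0.204 -5.9
   [0.65  0.487 0.071] 0.093 -84.4
   [0.659 0.394 0.071] 0.216 176.4
tray c [ 0.5954 -0.054   0.1385]
   [ 0.451 -0.159  0.155] 0.23 86.9
   [0.463 0.07  0.122] 0.278 -4.1
   [0.74  0.05  0.122] 0.228 -93.5
   [ 0.726 -0.177  0.155] 0.276 176.2
```

```bash
cat >> h.py <<'E'
def go(t,yaw):
    s=ctrl.get_state();R=cv2.Rodrigues(np.array(s['tool_rot'],float))[0]
    psi=np.degrees(np.arctan2(R[1,1],R[0,1]));a=np.radians(yaw)
    Rt=np.array([[-np.sin(a),np.cos(a),0],[np.cos(a),np.sin(a),0],[0,0,-1]]).T
    d=np.array(t)-s['position']
    print('psi',psi.round(2),'turn',((psi-yaw)/8).round(2),'shift before turn',(R.T@d/.06).round(2),'after turn',(Rt.T@d/.06).round(2),'tilt',np.degrees(np.arccos(-R[2,2])).round(2))
E
python3 -c "
from h import *
go([.558,0,.24],-3)"
```

```text
psi 72.31 turn 9.41 shift before turn [-8.86 -8.   -0.06] after turn [-9.98  6.54 -0.07] tilt 0.1
```

Emit:
send_rows(
  steps=[
    {"turn": 0.94,"grip": 1},
    {"turn": 0.94},
    {"turn": 0.94},
    {"turn": 0.94},
    {"turn": 0.94},
    {"turn": 0.94},
    {"turn": 0.94},
    {"turn": 0.94},
    {"turn": 0.94},
    {"turn": 0.94},
  ],
)

```text
validation failed for argument at $.st...
```

Emit:
send_rows(
  steps=[
    {"tx": -0.83,"ty": 0.54,"grip": 1},
    {"tx": -0.83,"ty": 0.54},
    {"tx": -0.83,"ty": 0.54},
    {"tx": -0.83,"ty": 0.54},
    {"tx": -0.83,"ty": 0.54},
    {"tx": -0.83,"ty": 0.54},
    {"tx": -0.83,"ty": 0.54},
    {"tx": -0.83,"ty": 0.54},
    {"tx": -0.83,"ty": 0.54},
    {"tx": -0.83,"ty": 0.54},
    {"tx": -0.83,"ty": 0.54},
    {"tx": -0.83,"ty": 0.54},
  ],
)

```text
validation failed for argument at $.st...
```

```bash
python3 -c "
from h import *
go([.558,0,.148],-3)
print(ctrl.get_state()['position'],ctrl.get_state()['ft_force'])
snap('wrist','w1.png')"
```

```text
psi 72.31 turn 9.41 shift before turn [-8.86 -8.    1.47] after turn [-9.98  6.54  1.46] tilt 0.1
[0.19742498 0.61881727 0.23559876] [0.76591608 0.50334682 0.01727352]
```

View pics/w1.png

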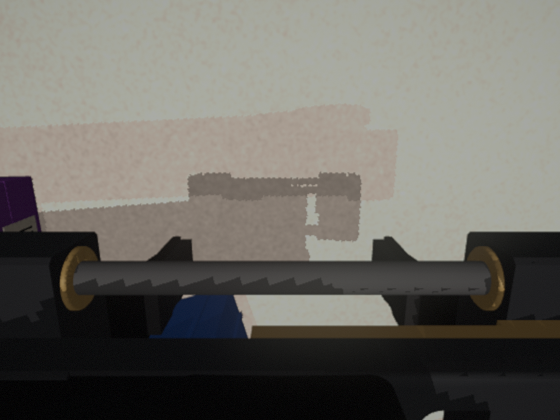

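Both calls were refused, so the arm is still at its start and the wrist picture shows only the table and the gripper. Every row probably needs all the keys.

Emit:
send_rows(
  steps=[
    {"tx": 0,"ty": 0,"tz": 0,"turn": 0.94,"grip": 1},
    {"tx": 0,"ty": 0,"tz": 0,"turn": 0.94,"grip": 1},
    {"tx": 0,"ty": 0,"tz": 0,"turn": 0.94,"grip": 1},
    {"tx": 0,"ty": 0,"tz": 0,"turn": 0.94,"grip": 1},
    {"tx": 0,"ty": 0,"tz": 0,"turn": 0.94,"grip": 1},
    {"tx": 0,"ty": 0,"tz": 0,"turn": 0.94,"grip": 1},
    {"tx": 0,"ty": 0,"tz": 0,"turn": 0.94,"grip": 1},
    {"tx": 0,"ty": 0,"tz": 0,"turn": 0.94,"grip": 1},
    {"tx": 0,"ty": 0,"tz": 0,"turn": 0.94,"grip": 1},
    {"tx": 0,"ty": 0,"tz": 0,"turn": 0.94,"grip": 1},
  ],
  newtons=20,
)

```text
time: 1.4
position: [0.1975, 0.619, 0.2361]
tool_rot: [2.281, 2.159, -0.001]
ft_force: [0.2, 0.2, 0.3]
grip_width: 1.001
grip_force: 0.0
```

Emit:
send_rows(
  steps=[
    {"tx": -0.83,"ty": 0.54,"tz": 0,"turn": 0,"grip": 1},
    {"tx": -0.83,"ty": 0.54,"tz": 0,"turn": 0,"grip": 1},
    {"tx": -0.83,"ty": 0.54,"tz": 0,"turn": 0,"grip": 1},
    {"tx": -0.83,"ty": 0.54,"tz": 0,"turn": 0,"grip": 1},
    {"tx": -0.83,"ty": 0.54,"tz": 0,"turn": 0,"grip": 1},
    {"tx": -0.83,"ty": 0.54,"tz": 0,"turn": 0,"grip": 1},
    {"tx": -0.83,"ty": 0.54,"tz": 0,"turn": 0,"grip": 1},
    {"tx": -0.83,"ty": 0.54,"tz": 0,"turn": 0,"grip": 1},
    {"tx": -0.83,"ty": 0.54,"tz": 0,"turn": 0,"grip": 1},
    {"tx": -0.83,"ty": 0.54,"tz": 0,"turn": 0,"grip": 1},
    {"tx": -0.83,"ty": 0.54,"tz": 0,"turn": 0,"grip": 1},
    {"tx": -0.83,"ty": 0.54,"tz": 0,"turn": 0,"grip": 1},
  ],
)

```text
time: 2.9
position: [0.5563, 0.0013, 0.2366]
tool_rot: [-2.276, -2.165, -0.001]
ft_force: [0.5, 0.3, 0.3]
grip_width: 1.001
grip_force: 0.0
```

```bash
python3 -c "
from h import *
snap('wrist','w2.png')
go([.558,0,.148],-3)
print(ctrl.get_state()['position'],ctrl.get_state()['ft_force'])
for P in [(.524,-.064,.182),(.529,.065,.164),(.592,.061,.164),(.588,-.066,.182)]: print(proj('w2.png',P))"
```

```text
psi -3.42 turn -0.05 shift before turn [ 0.15 -0.03  1.48] after turn [ 0.14 -0.02  1.48] tilt 0.45
[ 0.55899432 -0.00838254  0.23695278] [ 1.70165283 -5.9588052   1.07741191]
[236.63242669 329.45691262]
[231.43956919 122.30074409]
[336.13409775 123.82169256]
[336.4898854  327.82844284]
```

View pics/w2.png

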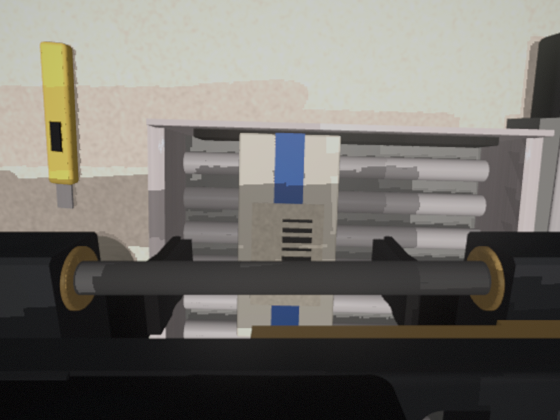

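The wrist picture shows the parcel top at columns 239–338, midway between the fingers (about 180 and 385), with its lower end at row 133. The grasp is centred, so I'll descend and grip.

Emit:
send_rows(
  steps=[
    {"tx": 0,"ty": 0,"tz": 0,"turn": 0,"grip": 1},
    {"tx": 0.0,"ty": 0.0,"tz": 0.4,"turn": 0,"grip": 1},
    {"tx": 0,"ty": 0,"tz": 0.4,"turn": 0,"grip": 1},
    {"tx": 0,"ty": 0,"tz": 0.4,"turn": 0,"grip": 1},
    {"tx": 0,"ty": 0,"tz": 0.28,"turn": 0,"grip": 1},
    {"tx": 0,"ty": 0,"tz": 0,"turn": 0,"grip": 0.6},
    {"tx": 0,"ty": 0,"tz": 0,"turn": 0,"grip": 0.4},
    {"tx": 0,"ty": 0,"tz": 0,"turn": 0,"grip": 0.4},
    {"tx": 0,"ty": 0,"tz": 0,"turn": 0,"grip": 0.4},
    {"tx": 0,"ty": 0,"tz": 0,"turn": 0,"grip": 0.4},
  ],
  newtons=20,
)

```text
time: 4.2
position: [0.5573, 0.0031, 0.1491]
tool_rot: [2.275, 2.163, 0.005]
ft_force: [2.5, 0.3, 4.4]
grip_width: 0.71
grip_force: 20.0
```

Emit:
send_rows(
  steps=[
    {"tx": 0,"ty": 0,"tz": -0.3,"turn": 0,"grip": 0.4},
    {"tx": 0,"ty": 0,"tz": -0.5,"turn": 0,"grip": 0.4},
    {"tx": 0,"ty": 0,"tz": -0.6,"turn": 0,"grip": 0.4},
    {"tx": 0,"ty": 0,"tz": -0.6,"turn": -0.18,"grip": 0.4},
    {"tx": 0,"ty": 0,"tz": 0,"turn": 0,"grip": 0.4},
  ],
)

```text
time: 4.82
position: [0.5564, 0.0023, 0.2703]
tool_rot: [2.249, 2.191, 0.005]
ft_force: [-0.1, 0.4, -4.4]
grip_width: 0.712
grip_force: 20.0
```

```bash
python3 -c "
from h import *
go([.4024,.327,.268],-2)
s=ctrl.get_state();print(s['position'],s['ft_force'],s['grip_width'])"
```

```text
psi -1.49 turn 0.06 shift before turn [ 5.34 -2.71  0.03] after turn [ 5.32 -2.75  0.04] tilt 0.2
[0.55640953 0.00230386 0.27030264] [-0.11494418  0.38631699 -4.36083135] 0.7121310463263579
```

Emit:
send_rows(
  steps=[
    {"tx": 0.35,"ty": -0.18,"tz": 0,"turn": 0,"grip": 0.4},
    {"tx": 0.6,"ty": -0.31,"tz": 0,"turn": 0,"grip": 0.4},
    {"tx": 0.7,"ty": -0.36,"tz": 0,"turn": 0,"grip": 0.4},
    {"tx": 0.7,"ty": -0.36,"tz": 0,"turn": 0,"grip": 0.4},
    {"tx": 0.7,"ty": -0.36,"tz": 0,"turn": 0,"grip": 0.4},
    {"tx": 0.7,"ty": -0.36,"tz": 0,"turn": 0,"grip": 0.4},
    {"tx": 0.7,"ty": -0.36,"tz": 0,"turn": 0,"grip": 0.4},
    {"tx": 0.55,"ty": -0.27,"tz": 0,"turn": 0,"grip": 0.4},
    {"tx": 0.33,"ty": -0.16,"tz": 0,"turn": 0,"grip": 0.4},
    {"tx": 0,"ty": 0,"tz": 0,"turn": 0,"grip": 0.4},
    {"tx": 0,"ty": 0,"tz": 0,"turn": 0,"grip": 0.4},
  ],
)

```text
time: 6.2
position: [0.4016, 0.3247, 0.2672]
tool_rot: [2.251, 2.189, -0.002]
ft_force: [0.6, -0.0, -3.3]
grip_width: 0.71
grip_force: 20.0
```

```bash
python3 -c "
from h import *
go([.4024,.327,.071],-2)
s=ctrl.get_state();print(s['position'],s['ft_force'],s['grip_width'])
snap('scene','s1.png')
a=cv2.imread('pics/s1.png');cv2.imwrite('pics/s1c.png',cv2.resize(a[130:380,230:460],None,fx=2.4,fy=2.4))"
```

```text
psi -1.6 turn 0.05 shift before turn [0.05 0.01 3.27] after turn [0.04 0.01 3.27] tilt 0.11
[0.40158631 0.3246754  0.26722841] [ 0.61704282 -0.04786177 -3.30924141] 0.7104881318795194
```

View pics/s1c.png

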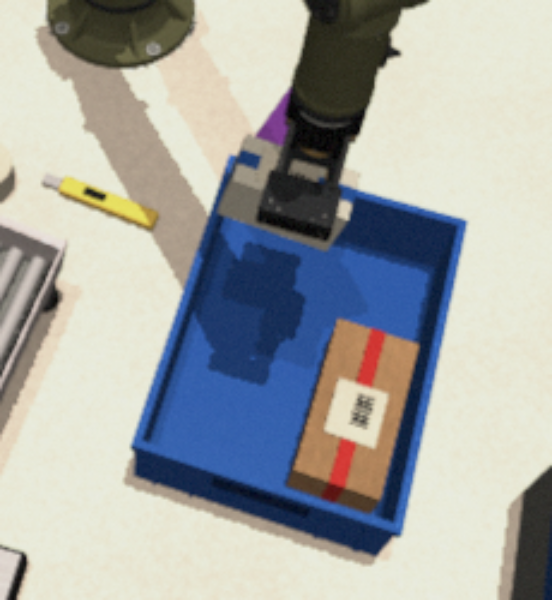

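The crop shows the white parcel held over the tote's near-left part, around (285,190), and the carton undisturbed at (355,415). I'll lower it.

Emit:
send_rows(
  steps=[
    {"tx": 0.04,"ty": 0,"tz": 0.4,"turn": 0,"grip": 0.4},
    {"tx": 0,"ty": 0,"tz": 0.6,"turn": 0,"grip": 0.4},
    {"tx": 0,"ty": 0,"tz": 0.6,"turn": 0,"grip": 0.4},
    {"tx": 0,"ty": 0,"tz": 0.6,"turn": 0,"grip": 0.4},
    {"tx": 0,"ty": 0,"tz": 0.4,"turn": 0,"grip": 0.4},
    {"tx": 0,"ty": 0,"tz": 0.25,"turn": 0,"grip": 0.4},
    {"tx": 0,"ty": 0,"tz": 0.15,"turn": 0,"grip": 0.4},
    {"tx": 0,"ty": 0,"tz": 0.12,"turn": 0,"grip": 0.4},
    {"tx": 0,"ty": 0,"tz": 0.1,"turn": 0,"grip": 0.4},
    {"tx": 0,"ty": 0,"tz": 0.05,"turn": 0,"grip": 0.4},
    {"tx": 0,"ty": 0,"tz": 0,"turn": 0,"grip": 0.4},
    {"tx": 0,"ty": 0,"tz": 0,"turn": 0,"grip": 0.4},
  ],
)

```text
time: 7.75
position: [0.4009, 0.3293, 0.0719]
tool_rot: [-2.249, -2.193, -0.001]
ft_force: [0.2, -0.0, -3.2]
grip_width: 0.711
grip_force: 20.0
```

Nothing touched yet. I'll ease down in small steps with a light grip so the parcel levels.

Emit:
send_rows(
  steps=[
    {"tx": 0,"ty": 0,"tz": 0.05,"turn": 0,"grip": 0.4},
    {"tx": 0,"ty": 0,"tz": 0.04,"turn": 0,"grip": 0.4},
    {"tx": 0,"ty": 0,"tz": 0.04,"turn": 0,"grip": 0.4},
    {"tx": 0,"ty": 0,"tz": 0,"turn": 0,"grip": 0.4},
  ],
  newtons=12,
)

```text
time: 8.25
position: [0.4015, 0.3278, 0.0642]
tool_rot: [2.25, 2.191, -0.001]
ft_force: [-0.8, -2.2, 0.2]
grip_width: 0.71
grip_force: 12.0
```

Emit:
send_rows(
  steps=[
    {"tx": 0,"ty": 0,"tz": 0.04,"turn": 0,"grip": 0.4},
    {"tx": 0,"ty": 0,"tz": 0,"turn": 0,"grip": 0.75},
    {"tx": 0,"ty": 0,"tz": 0,"turn": 0,"grip": 0.85},
    {"tx": 0,"ty": 0,"tz": 0,"turn": 0,"grip": 1},
    {"tx": 0,"ty": 0,"tz": 0,"turn": 0,"grip": 1},
    {"tx": 0,"ty": 0,"tz": -0.2,"turn": 0,"grip": 1},
    {"tx": 0,"ty": 0,"tz": -0.5,"turn": 0,"grip": 1},
    {"tx": 0,"ty": 0,"tz": -0.8,"turn": 0,"grip": 1},
    {"tx": 0,"ty": 0,"tz": -0.8,"turn": 0,"grip": 1},
    {"tx": 0,"ty": 0,"tz": -0.8,"turn": 0,"grip": 1},
    {"tx": 0,"ty": 0,"tz": 0,"turn": 0,"grip": 1},
  ],
)

```text
time: 9.62
position: [0.4028, 0.3306, 0.2527]
tool_rot: [-2.249, -2.192, -0.015]
ft_force: [0.3, 0.4, -0.9]
grip_width: 1.003
grip_force: 0.0
```

```bash
python3 -c "
from h import *
go([.3926,-.2386,.25],-93.7)
s=ctrl.get_state();print(s['position'],s['ft_force'],s['grip_width'])
snap('scene','s2.png');snap('side','d2.png')
a=cv2.imread('pics/s2.png');b=cv2.imread('pics/d2.png')
a=cv2.resize(a[170:370,260:450],(475,500));b=cv2.resize(b[110:250,150:310],(320,280))
o=np.zeros((500,800,3),np.uint8);o[:,:475]=a;o[:280,480:]=b;cv2.imwrite('pics/s2c.png',o)"
```

```text
psi -1.47 turn 11.53 shift before turn [-9.49  0.07 -0.02] after turn [0.44 9.48 0.05] tilt 0.55
[0.40278434 0.33060895 0.25272219] [ 0.27252658  0.38094044 -0.932895  ] 1.0029622280876112
```

View pics/s2c.png

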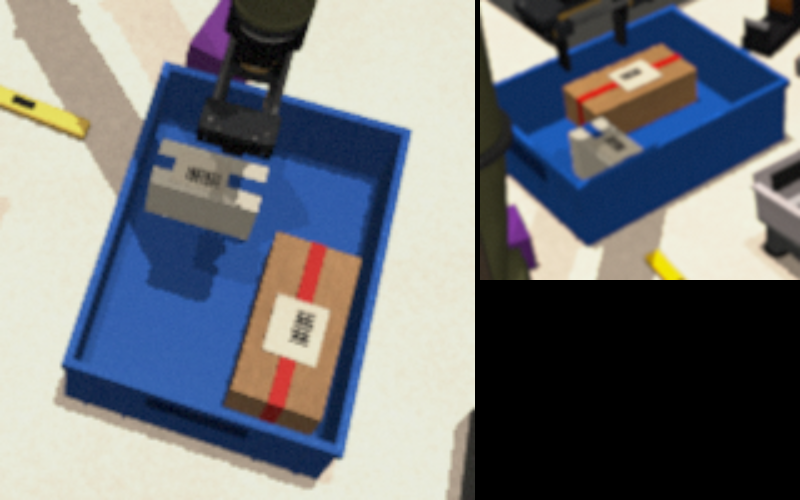

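The picture shows the white parcel flat and label up at (205,185) in the crop, clear of the carton at (300,330). Next is the treadle, going around the inner reach limit.

Emit:
send_rows(
  steps=[
    {"tx": -0.79,"ty": 0.25,"tz": 0,"turn": 0,"grip": 1},
    {"tx": -0.79,"ty": 0.25,"tz": 0,"turn": 0,"grip": 0.5},
    {"tx": -0.79,"ty": 0.25,"tz": 0,"turn": 0,"grip": 0},
    {"tx": -0.79,"ty": 0.25,"tz": 0,"turn": 0,"grip": 0},
    {"tx": -0.79,"ty": 0,"tz": 0,"turn": 0,"grip": 0},
    {"tx": -0.79,"ty": 0,"tz": 0,"turn": 0,"grip": 0},
    {"tx": -0.79,"ty": 0,"tz": 0,"turn": 0,"grip": 0},
    {"tx": -0.79,"ty": -0.25,"tz": 0,"turn": 0,"grip": 0},
    {"tx": -0.79,"ty": -0.25,"tz": 0,"turn": 0,"grip": 0},
    {"tx": -0.79,"ty": -0.25,"tz": 0,"turn": 0,"grip": 0},
    {"tx": -0.79,"ty": -0.25,"tz": 0,"turn": 0,"grip": 0},
    {"tx": -0.79,"ty": 0,"tz": 0,"turn": 0,"grip": 0},
  ],
)

```text
time: 11.22
position: [0.3844, -0.2408, 0.2461]
tool_rot: [-2.248, -2.191, -0.0]
ft_force: [1.4, 0.1, -0.1]
grip_width: 0.008
grip_force: 0.0
```

Emit:
send_rows(
  steps=[
    {"tx": 0,"ty": 0,"tz": 0,"turn": 0.96,"grip": 0},
    {"tx": 0,"ty": 0,"tz": 0,"turn": 0.96,"grip": 0},
    {"tx": 0,"ty": 0,"tz": 0,"turn": 0.96,"grip": 0},
    {"tx": 0,"ty": 0,"tz": 0,"turn": 0.96,"grip": 0},
    {"tx": 0,"ty": 0,"tz": 0,"turn": 0.96,"grip": 0},
    {"tx": 0,"ty": 0,"tz": 0,"turn": 0.96,"grip": 0},
    {"tx": 0,"ty": 0,"tz": 0,"turn": 0.96,"grip": 0},
    {"tx": 0,"ty": 0,"tz": 0,"turn": 0.96,"grip": 0},
    {"tx": 0,"ty": 0,"tz": 0,"turn": 0.96,"grip": 0},
    {"tx": 0,"ty": 0,"tz": 0,"turn": 0.96,"grip": 0},
    {"tx": 0,"ty": 0,"tz": 0,"turn": 0.96,"grip": 0},
    {"tx": 0,"ty": 0,"tz": 0,"turn": 0.96,"grip": 0},
  ],
)

```text
time: 12.72
position: [0.3854, -0.2391, 0.2459]
tool_rot: [-3.139, 0.106, 0.004]
ft_force: [-0.8, 0.3, 0.9]
grip_width: 0.003
grip_force: 0.0
```

```bash
python3 -c "
from h import *
go([.39,-.2386,.11],-93.7)
s=ctrl.get_state();print(s['position'],s['ft_force'],s['joint_positions'].round(2))"
```

```text
psi -93.86 turn -0.02 shift before turn [ 0.08 -0.01  2.27] after turn [ 0.08 -0.01  2.27] tilt 0.16
[ 0.38541345 -0.23912475  0.24591705] [-0.78872852  0.26925812  0.87717725] [-0.28 -0.17  0.71  1.92  0.11  1.36 -1.25]
```

Emit:
send_rows(
  steps=[
    {"tx": 0.08,"ty": 0,"tz": 0.6,"turn": 0,"grip": 0},
    {"tx": 0,"ty": 0,"tz": 0.8,"turn": 0,"grip": 0},
    {"tx": 0,"ty": 0,"tz": 0.6,"turn": 0,"grip": 0},
    {"tx": 0,"ty": 0,"tz": 0.27,"turn": 0,"grip": 0},
    {"tx": 0,"ty": 0,"tz": 0.3,"turn": 0,"grip": 0},
    {"tx": 0,"ty": 0,"tz": 0.4,"turn": 0,"grip": 0},
    {"tx": 0,"ty": 0,"tz": 0.3,"turn": 0,"grip": 0},
    {"tx": 0,"ty": 0,"tz": 0.1,"turn": 0,"grip": 0},
    {"tx": 0,"ty": 0,"tz": 0,"turn": 0,"grip": 0},
  ],
)

```text
time: 13.85
position: [0.3924, -0.2399, 0.0461]
tool_rot: [-3.14, 0.099, -0.002]
ft_force: [-1.4, 1.7, 10.5]
grip_width: 0.006
grip_force: 5.2
```

Emit:
send_rows(
  steps=[
    {"tx": 0,"ty": 0,"tz": 0.08,"turn": 0,"grip": 0},
    {"tx": 0,"ty": 0,"tz": 0.04,"turn": 0,"grip": 0},
    {"tx": 0,"ty": 0,"tz": 0,"turn": 0,"grip": 0},
  ],
)

```text
time: 14.22
position: [0.3929, -0.24, 0.042]
tool_rot: [-3.137, 0.099, -0.002]
ft_force: [-11.7, 6.8, 40.3]
grip_width: 0.004
grip_force: 20.9
```

It's on the stop at 40 N. I'll ease off slightly and hold while the parcel runs down.

Emit:
send_rows(
  steps=[
    {"tx": 0,"ty": 0,"tz": -0.04,"turn": 0,"grip": 0},
    {"tx": 0,"ty": 0,"tz": 0,"turn": 0,"grip": 0},
    {"tx": 0,"ty": 0,"tz": 0,"turn": 0,"grip": 0},
    {"tx": 0,"ty": 0,"tz": 0,"turn": 0,"grip": 0},
    {"tx": 0,"ty": 0,"tz": 0,"turn": 0,"grip": 0},
    {"tx": 0,"ty": 0,"tz": 0,"turn": 0,"grip": 0},
    {"tx": 0,"ty": 0,"tz": 0,"turn": 0,"grip": 0},
    {"tx": 0,"ty": 0,"tz": 0,"turn": 0,"grip": 0},
    {"tx": 0,"ty": 0,"tz": 0,"turn": 0,"grip": 0},
    {"tx": 0,"ty": 0,"tz": 0,"turn": 0,"grip": 0},
    {"tx": 0,"ty": 0,"tz": 0,"turn": 0,"grip": 0},
    {"tx": 0,"ty": 0,"tz": 0,"turn": 0,"grip": 0},
  ],
)

```text
time: 15.72
position: [0.3928, -0.24, 0.043]
tool_rot: [-3.138, 0.098, -0.003]
ft_force: [-6.3, 4.2, 24.0]
grip_width: 0.008
grip_force: 12.1
```

Emit:
send_rows(
  steps=[
    {"tx": 0,"ty": 0,"tz": 0,"turn": 0,"grip": 0},
    {"tx": 0,"ty": 0,"tz": 0,"turn": 0,"grip": 0},
    {"tx": 0,"ty": 0,"tz": 0,"turn": 0,"grip": 0},
    {"tx": 0,"ty": 0,"tz": 0,"turn": 0,"grip": 0},
    {"tx": 0,"ty": 0,"tz": 0,"turn": 0,"grip": 0},
    {"tx": 0,"ty": 0,"tz": 0,"turn": 0,"grip": 0},
    {"tx": 0,"ty": 0,"tz": 0,"turn": 0,"grip": 0},
    {"tx": 0,"ty": 0,"tz": 0,"turn": 0,"grip": 0},
    {"tx": 0,"ty": 0,"tz": 0,"turn": 0,"grip": 0},
    {"tx": 0,"ty": 0,"tz": 0,"turn": 0,"grip": 0},
  ],
)

```text
time: 16.98
position: [0.3928, -0.24, 0.043]
tool_rot: [-3.138, 0.099, -0.003]
ft_force: [-5.5, 4.0, 24.3]
grip_width: 0.007
grip_force: 12.1
```

```bash
python3 -c "
from h import *
snap('scene','s3.png')
a=cv2.imread('pics/s3.png');cv2.imwrite('pics/s3c.png',cv2.resize(a[160:330,60:270],None,fx=3.5,fy=3.5,interpolation=cv2.INTER_CUBIC))"
```

```text
(no output)
```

View pics/s3c.png

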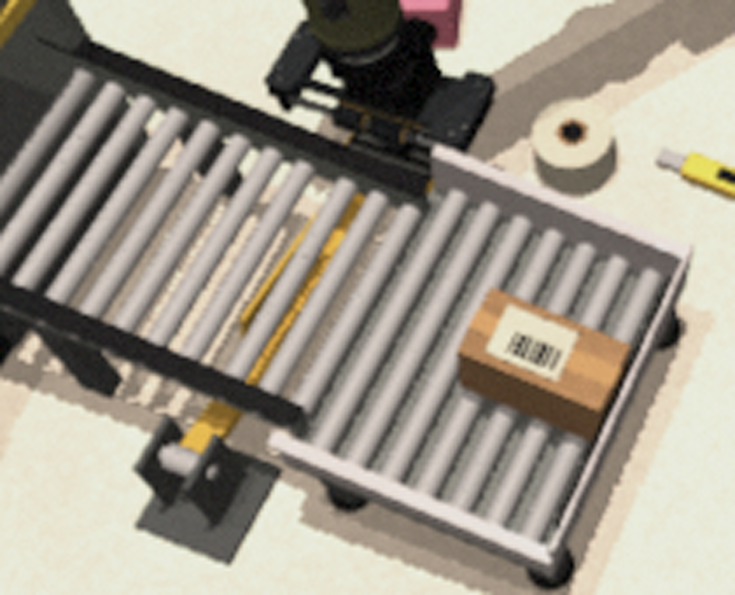

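The kraft parcel has run down and rests against the end stop, with top corners at about (493,290), (632,343), (600,400) and (460,345) in the crop. I'll let the treadle up.

Emit:
send_rows(
  steps=[
    {"tx": 0,"ty": 0,"tz": -0.3,"turn": 0,"grip": 0},
    {"tx": 0,"ty": 0,"tz": -0.4,"turn": 0,"grip": 0},
    {"tx": 0,"ty": 0,"tz": -0.5,"turn": 0,"grip": 0},
    {"tx": 0,"ty": 0,"tz": -0.7,"turn": 0,"grip": 0},
    {"tx": 0,"ty": 0,"tz": -0.8,"turn": 0,"grip": 0},
    {"tx": 0,"ty": 0,"tz": -0.8,"turn": 0,"grip": 0},
  ],
)

```text
time: 17.77
position: [0.391, -0.2399, 0.2522]
tool_rot: [-3.14, 0.099, -0.001]
ft_force: [-0.2, 0.1, -0.0]
grip_width: 0.008
grip_force: 0.0
```

Emit:
send_rows(
  steps=[
    {"tx": 0,"ty": 0,"tz": 0,"turn": -0.94,"grip": 0},
    {"tx": 0,"ty": 0,"tz": 0,"turn": -0.94,"grip": 0},
    {"tx": 0,"ty": 0,"tz": 0,"turn": -0.94,"grip": 0},
    {"tx": 0,"ty": 0,"tz": 0,"turn": -0.94,"grip": 0},
    {"tx": 0,"ty": 0,"tz": 0,"turn": -0.94,"grip": 0},
    {"tx": 0,"ty": 0,"tz": 0,"turn": -0.94,"grip": 0},
    {"tx": 0,"ty": 0,"tz": 0,"turn": -0.94,"grip": 0},
    {"tx": 0,"ty": 0,"tz": 0,"turn": -0.94,"grip": 0},
    {"tx": 0,"ty": 0,"tz": 0,"turn": -0.94,"grip": 0},
    {"tx": 0,"ty": 0,"tz": 0,"turn": -0.94,"grip": 0},
    {"tx": 0,"ty": 0,"tz": 0,"turn": -0.94,"grip": 0},
    {"tx": 0,"ty": 0,"tz": 0,"turn": -0.94,"grip": 0},
  ],
)

```text
time: 19.27
position: [0.3911, -0.24, 0.2506]
tool_rot: [2.281, 2.16, 0.001]
ft_force: [-0.0, 0.6, -0.2]
grip_width: 0.011
grip_force: 0.0
```

```bash
python3 -c "
from h import *
A=lambda p:(p[0]/3.5+60,p[1]/3.5+160)
P=np.array([ray('s3.png',A(p),z) for p,z in[((493,290),.179),((632,343),.162),((599,400),.162),((460,345),.179)]])
for i in range(4):
    d=P[(i+1)%4]-P[i];print(P[i].round(3),np.hypot(*d[:2]).round(3),np.degrees(np.arctan2(d[1],d[0])).round(1))
c=P.mean(0);print(c);print(ctrl.get_state()['position'])
go([c[0],c[1],.24],-3.7)"
```

```text
[ 0.57  -0.055  0.179] 0.115 87.6
[0.574 0.06  0.162] 0.053 -9.5
[0.627 0.051 0.162] 0.114 -93.0
[ 0.621 -0.062  0.179] 0.052 172.1
[ 0.59801623 -0.00141254  0.1705    ]
[ 0.39113182 -0.23998008  0.25059149]
psi -3.14 turn 0.07 shift before turn [4.16 3.23 0.18] after turn [4.19 3.18 0.18] tilt 0.02
```

Emit:
send_rows(
  steps=[
    {"tx": 0.35,"ty": 0.27,"tz": 0,"turn": 0,"grip": 1},
    {"tx": 0.55,"ty": 0.43,"tz": 0,"turn": 0,"grip": 1},
    {"tx": 0.55,"ty": 0.43,"tz": 0,"turn": 0,"grip": 1},
    {"tx": 0.55,"ty": 0.43,"tz": 0,"turn": 0.05,"grip": 1},
    {"tx": 0.55,"ty": 0.43,"tz": 0,"turn": 0,"grip": 1},
    {"tx": 0.55,"ty": 0.43,"tz": 0,"turn": 0,"grip": 1},
    {"tx": 0.55,"ty": 0.43,"tz": 0,"turn": 0,"grip": 1},
    {"tx": 0.35,"ty": 0.27,"tz": 0,"turn": 0,"grip": 1},
    {"tx": 0.18,"ty": 0.14,"tz": 0,"turn": 0,"grip": 1},
    {"tx": 0,"ty": 0,"tz": 0,"turn": 0,"grip": 1},
    {"tx": 0,"ty": 0,"tz": 0,"turn": 0,"grip": 1},
  ],
)

```text
time: 20.65
position: [0.6015, -0.0031, 0.2504]
tool_rot: [-2.296, -2.145, 0.0]
ft_force: [-0.0, 0.6, -1.3]
grip_width: 0.989
grip_force: 0.0
```

```bash
python3 -c "
from h import *
im=snap('wrist','w4.png')
print(ctrl.get_state()['position'])
go([.60,0,.146],-3.5)
# brown extents along one row, between fingers
h=cv2.cvtColor(im['pixels'],cv2.COLOR_RGB2HSV)
for r in (150,175,200,220,240):
    m=(h[r,:,1]>70)&(h[r,:,0]<25)&(h[r,:,2]>50); x=np.where(m[150:420])[0]+150; print(r,x.min() if len(x) else 0,x.max() if len(x) else 0,len(x))
for p in [(.57,.055,.163),(.63,.055,.163),(.57,-.03,.176),(.63,-.03,.176)]:print(proj('w4.png',p).round())"
```

```text
[ 0.60146602 -0.00320756  0.25063384]
psi -3.91 turn -0.05 shift before turn [ 0.05 -0.03  1.74] after turn [ 0.05 -0.03  1.74] tilt 0.02
150 240 329 90
175 239 330 92
200 240 328 23
220 240 328 24
240 240 327 23
[227. 132.]
[320. 126.]
[238. 262.]
[327. 257.]
```

Emit:
send_rows(
  steps=[
    {"tx": 0,"ty": 0,"tz": 0.4,"turn": 0,"grip": 1},
    {"tx": 0,"ty": 0,"tz": 0.5,"turn": 0,"grip": 1},
    {"tx": 0,"ty": 0,"tz": 0.5,"turn": 0,"grip": 1},
    {"tx": 0,"ty": 0,"tz": 0.34,"turn": 0,"grip": 1},
    {"tx": 0,"ty": 0,"tz": 0,"turn": 0,"grip": 1},
    {"tx": 0,"ty": 0,"tz": 0,"turn": 0,"grip": 0.4},
    {"tx": 0,"ty": 0,"tz": 0,"turn": 0,"grip": 0.4},
    {"tx": 0,"ty": 0,"tz": 0,"turn": 0,"grip": 0.4},
    {"tx": 0,"ty": 0,"tz": 0,"turn": 0,"grip": 0.4},
    {"tx": 0,"ty": 0,"tz": 0,"turn": 0,"grip": 0.4},
  ],
  newtons=20,
)

```text
time: 21.95
position: [0.6026, -0.0018, 0.1467]
tool_rot: [2.293, 2.147, 0.002]
ft_force: [1.0, -0.1, 2.8]
grip_width: 0.688
grip_force: 20.0
```

Emit:
send_rows(
  steps=[
    {"tx": 0,"ty": 0,"tz": -0.3,"turn": 0,"grip": 0.4},
    {"tx": 0,"ty": 0,"tz": -0.5,"turn": 0,"grip": 0.4},
    {"tx": 0,"ty": 0,"tz": -0.6,"turn": -0.1,"grip": 0.4},
    {"tx": 0,"ty": 0,"tz": -0.6,"turn": -0.1,"grip": 0.4},
    {"tx": 0,"ty": 0,"tz": 0,"turn": 0,"grip": 0.4},
  ],
)

```text
time: 22.58
position: [0.6035, -0.0022, 0.2695]
tool_rot: [2.261, 2.176, 0.007]
ft_force: [-0.1, 0.8, -2.1]
grip_width: 0.689
grip_force: 20.0
```

```bash
python3 -c "
from h import *
a=np.radians(-2)
p=np.array([.489,.374])+np.array([[np.cos(a),-np.sin(a)],[np.sin(a),np.cos(a)]])@[.05,-.062];print(p,ctrl.get_state()['position'])
go([p[0],p[1],.266],-2)"
```

```text
[0.53680577 0.31029279] [ 0.60346994 -0.00222704  0.26945872]
psi -2.19 turn -0.02 shift before turn [ 5.16 -1.31  0.06] after turn [ 5.17 -1.29  0.06] tilt 0.33
```

Emit:
send_rows(
  steps=[
    {"tx": 0.35,"ty": -0.09,"tz": 0,"turn": 0,"grip": 0.4},
    {"tx": 0.6,"ty": -0.15,"tz": 0,"turn": 0,"grip": 0.4},
    {"tx": 0.66,"ty": -0.17,"tz": 0,"turn": 0,"grip": 0.4},
    {"tx": 0.66,"ty": -0.17,"tz": 0,"turn": 0,"grip": 0.4},
    {"tx": 0.66,"ty": -0.17,"tz": 0,"turn": 0,"grip": 0.4},
    {"tx": 0.66,"ty": -0.17,"tz": 0,"turn": 0,"grip": 0.4},
    {"tx": 0.66,"ty": -0.17,"tz": 0,"turn": 0,"grip": 0.4},
    {"tx": 0.58,"ty": -0.13,"tz": 0,"turn": 0,"grip": 0.4},
    {"tx": 0.33,"ty": -0.08,"tz": 0,"turn": 0,"grip": 0.4},
    {"tx": 0,"ty": 0,"tz": 0,"turn": 0,"grip": 0.4},
    {"tx": 0,"ty": 0,"tz": 0,"turn": 0,"grip": 0.4},
  ],
)

```text
time: 23.95
position: [0.5366, 0.3081, 0.2658]
tool_rot: [2.265, 2.175, -0.002]
ft_force: [0.0, -0.9, -2.4]
grip_width: 0.69
grip_force: 20.0
```

Emit:
send_rows(
  steps=[
    {"tx": 0,"ty": 0,"tz": 0.4,"turn": 0,"grip": 0.4},
    {"tx": 0,"ty": 0,"tz": 0.6,"turn": 0,"grip": 0.4},
    {"tx": 0,"ty": 0,"tz": 0.6,"turn": 0,"grip": 0.4},
    {"tx": 0,"ty": 0,"tz": 0.6,"turn": 0,"grip": 0.4},
    {"tx": 0,"ty": 0,"tz": 0.4,"turn": 0,"grip": 0.4},
    {"tx": 0,"ty": 0,"tz": 0.25,"turn": 0,"grip": 0.4},
    {"tx": 0,"ty": 0,"tz": 0.15,"turn": 0,"grip": 0.4},
    {"tx": 0,"ty": 0,"tz": 0.12,"turn": 0,"grip": 0.4},
    {"tx": 0,"ty": 0,"tz": 0.1,"turn": 0,"grip": 0.4},
    {"tx": 0,"ty": 0,"tz": 0,"turn": 0,"grip": 0.4},
    {"tx": 0,"ty": 0,"tz": 0,"turn": 0,"grip": 0.4},
  ],
)

```text
time: 25.32
position: [0.5361, 0.3108, 0.0732]
tool_rot: [2.263, 2.179, 0.001]
ft_force: [-0.4, 0.2, -2.3]
grip_width: 0.687
grip_force: 20.0
```

Emit:
send_rows(
  steps=[
    {"tx": 0,"ty": 0,"tz": 0.05,"turn": 0,"grip": 0.4},
    {"tx": 0,"ty": 0,"tz": 0.04,"turn": 0,"grip": 0.4},
    {"tx": 0,"ty": 0,"tz": 0.04,"turn": 0,"grip": 0.4},
    {"tx": 0,"ty": 0,"tz": 0,"turn": 0,"grip": 0.4},
  ],
  newtons=12,
)

```text
time: 25.82
position: [0.5364, 0.3091, 0.0655]
tool_rot: [2.264, 2.177, -0.001]
ft_force: [-1.4, -4.6, 2.7]
grip_width: 0.686
grip_force: 12.0
```

Emit:
send_rows(
  steps=[
    {"tx": 0,"ty": 0,"tz": 0.04,"turn": 0,"grip": 0.4},
    {"tx": 0,"ty": 0,"tz": 0,"turn": 0,"grip": 0.75},
    {"tx": 0,"ty": 0,"tz": 0,"turn": 0,"grip": 0.85},
    {"tx": 0,"ty": 0,"tz": 0,"turn": 0,"grip": 1},
    {"tx": 0,"ty": 0,"tz": 0,"turn": 0,"grip": 1},
    {"tx": 0,"ty": 0,"tz": -0.2,"turn": 0,"grip": 1},
    {"tx": 0,"ty": 0,"tz": -0.5,"turn": 0,"grip": 1},
    {"tx": 0,"ty": 0,"tz": -0.8,"turn": 0,"grip": 1},
    {"tx": 0,"ty": 0,"tz": -0.8,"turn": 0,"grip": 1},
    {"tx": 0,"ty": 0,"tz": -0.8,"turn": 0,"grip": 1},
    {"tx": 0,"ty": 0,"tz": 0,"turn": 0,"grip": 1},
    {"tx": 0,"ty": 0,"tz": 0,"turn": 0,"grip": 1},
  ],
)

```text
time: 27.32
position: [0.5356, 0.3105, 0.2488]
tool_rot: [-2.263, -2.179, -0.001]
ft_force: [0.0, -0.9, -1.3]
grip_width: 0.999
grip_force: 0.0
```

```bash
python3 -c "
from h import *
snap('scene','s5.png');snap('side','d5.png')
a=cv2.imread('pics/s5.png');b=cv2.imread('pics/d5.png')
o=np.zeros((520,800,3),np.uint8);o[:,:430]=cv2.resize(a[160:370,270:443],(430,520));o[:280,440:]=cv2.resize(b[110:250,140:320],(360,280));o[290:,440:]=cv2.resize(a[160:270,100:272],(360,230));cv2.imwrite('pics/s5c.png',o)"
```

```text
(no output)
```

View pics/s5c.png

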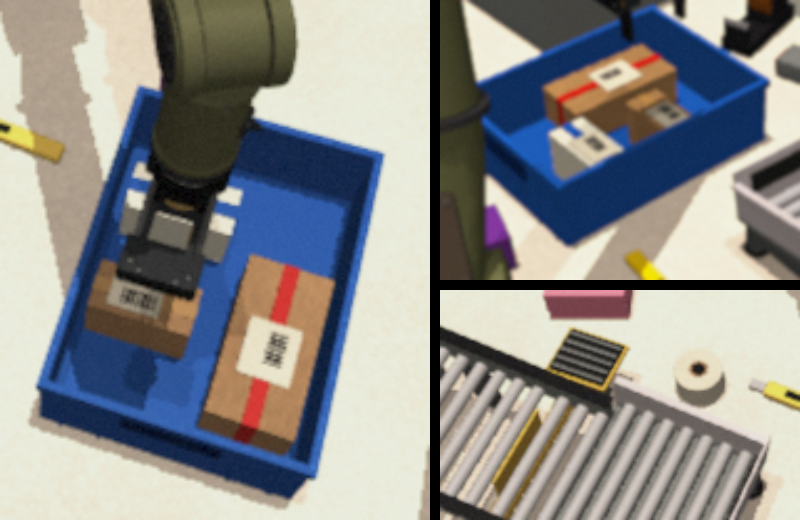

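The picture shows both parcels flat and label up in the tote, kraft at (145,300) and white at (180,215). The carton at (265,350) is unmoved and the treadle is up at (590,358). I'll hand the job in.

```bash
python3 -c "
from bench import ctrl
print(ctrl.close_job())"
```

```text
the job is handed in; nothing more can be done
None
```

I handed the job in at about 27 s: both parcels lie flat and label up in the tote, the earlier carton looks unmoved and the treadle is up again; the hand-in returned no verdict.

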